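# Click the photometer's filter wheel to its mark and start the reading

### The arm

A 7-joint arm with a two-finger parallel gripper is mounted at the origin on the work surface. World frame = base frame: x ahead of the robot, y to its left, z up, the work surface at z = 0. Lengths are in m, angles in rad, forces in N, time in s.
With the tool pointing down it reaches from about 0.425 to 0.925 m from the base axis. Payload 6.8 kg.
Tool frame: the origin (TCP) lies at the very end of the fingers, on their centre line; the grasp point (between the pads) lies 19 mm behind it; z points along the fingers, x is the direction in which the jaws open and shut, and the axes are right-handed (so a half turn about z gives the same grasp; the last joint's range is limited). The gripper opens to 85 mm and grips with 20 to 120 N. Pads are 22 mm wide; open, the fingers measure 114 mm over their backs; the gripper's body (76 mm by 85 mm) begins 54 mm behind the grasp point. The pads swing forward as they close: fully open they stand 13 mm farther back than shut.
Start: joints at [-1.318, 0.477, 0.022, 1.555, -0.011, 1.109, -0.083], TCP at [0.238, 0.632, 0.203] pointing down, gripper open.
Joint ranges: [-2.96, 2.96], [-0.34, 2.1], [-1.41, 1.46], [0.24, 2.44], [-1.37, 4.51], [0.17, 1.92], [-2.96, 2.96]. Speed limits (rad/s): [2.39, 2.39, 3.14, 3.14, 3.14, 3.14, 3.14].

### API

Orientations are given as a rotation vector (axis times angle).
In Python, from bench import get_obs, imaging, hand_in gives the robot as it stands.
- The arm moves only by the tool send_rows, never from a script. Its argument "motion" is a list of rows, each an object with "dp": the shift along the world's x, y, z in m, a list of three; "rot": the turn, a rotation vector about the world's x, y, z in rad, a list of three; "grip": the finger opening in m, from 0 to 0.0854. In form: [{"dp": [dx, dy, dz], "rot": [ax, ay, az], "grip": grip}, ...]. A call has 1 to 20 rows; each row shifts and turns the pose as measured when the row begins; what a row does not reach is not made up. A row lasts 1/8 s, in which the tool goes at most 62.5 mm and 10.7 degrees, less where a joint would pass 70% of its speed; a pose out of reach is approached as far as the arm can. A call is refused whole if a number of a shift passes 0.0625 or a number of a turn 0.188, either way. A call with a gripper value outside its range is refused whole. The fingers move at their own pace and stop on an object; "grip_force" is the grip in N (left out, the last holds). Time passes only in rows, so rows that do not move let the fingers close. It gives the time, the measured TCP pose, the force and the opening at its end, in the units of the state.
- get_obs(): the state, without advancing time (a new reading comes with each control period).
- imaging.grab_frame(name): name is "scene" or "top" or "wrist"; returns a dict with "img" (384x512x3 uint8, red, green, blue), "fx", "fy", "cx", "cy" (pixels), "R" (3x3) and "t" (3): a world point X has camera coordinates R X + t. Camera axes: x right, y down, z forward; pixel columns grow to the right and rows downward; lengths in m; the calibration is good to about 2 mm. A picture is of the moment at which its call begins. There is no depth.
- hand_in(): hands the job in, once; it reports no verdict.
The state is a dict: "clock": time; "joints": joint angles; "qvel": joint speeds; "tau": joint torques, N m; "tcp_pos": TCP position; "orientation": TCP orientation; "contact_force": force on the tool from outside, world axes, zero at the start; "moment": the same for the moment, N m; "grip_width": finger opening in m.
Only numpy, scipy, OpenCV 4.12 (cv2) and the standard library are available. Lean on these libraries where they do the work, as an engineer would, in place of code of your own. Each camera call takes 0.05 s, during which the arm holds its last target. There are 200 camera calls.

### The job

On the photometer, turn the large knurled filter wheel clockwise with your fingertip, by friction on its top or edge and without gripping it, until it has clicked into the next stop, where the dark line on it points at the long mark on the deck, and let it stay there. Then push the start button fully down with a fingertip and let it come back up. Grip and lift nothing, and leave the small gain knob, the bottle, the beaker and the carton as they are.

Things in the scene. Friction and masses are not known exactly. Their poses are not given: they have to be found in the camera images.
- photometer: Flat grey bench instrument with a white level deck, 200 (own x) x 300 (own y) x 85 mm high, fixed to the bench; x and y position and yaw vary. Origin: centre of its underside, z up; own -x faces the robot at yaw 0. On the deck: the filter wheel (centre at own x 0, y +65 mm), the start button (own x -40, y -85 mm) and the gain knob (own x +50, y -100 mm).
- filter_wheel (a joint): Angle of the filter wheel in rad, growing clockwise seen from above. Three spring click stops: 0, 0.785 and 1.571, end stops just outside. It starts at or near 0 and 0.785 is the stop at the long mark, one click on. Passing a click takes 0.05 N m at most (1.5 N along the top, 35 mm from the axis). Released within 0.2 rad of a stop, it snaps into it by itself.
- wheel_top (a point): Centre of the wheel's top face, on its vertical axis, 101 mm above the bench. The wheel is a level aluminium disc, 92 mm in diameter (too wide to grip), knurled rim 13 mm high (3 to 16 mm above the deck), flat top with fine ridges near the edge. Fingertip friction is 0.5 or more: press down with 5 N or more (it bears 25 N) and drag the tip round in an arc.
- wheel_line (a point): Outer end of the dark line on the wheel, on the top face at its edge, 46 mm from the axis; turns with the wheel.
- mark (a point): Middle of the long dark mark on the deck (26 x 5 mm, flat, pointing radially at the wheel's axis), at own x -62, y +65 mm of the photometer; the two other stops, 0.785 rad to either side, have short 5 mm ticks.
- start_button (a joint): Travel of the start button in m: 0 up, 0.006 fully down. A round grey push button, 28 mm in diameter in a black collar 44 mm wide and 12 mm high, sprung up; it takes 1.5 N to start and 5 N to hold fully down.
- start_button_top (a point): Centre of the button's top face, 22 mm above the deck when up.
- gain_knob (a joint): Angle of the gain knob in rad (starts at about 2). A small black knob with a bar grip, 36 mm in diameter, standing 44 mm above the deck; it turns easily (0.02 N m) and is to be left alone.
- bottle: Loose amber bottle, 64 mm in diameter, 130 mm high, standing beside the photometer; origin at the centre of its underside. Leave it.
- beaker: Loose clear beaker, 72 mm in diameter, 90 mm high, standing on the other side of the photometer; origin at the centre of its underside. Leave it.
- carton: Loose cardboard carton, 70 x 120 x 60 mm high, beyond the photometer; origin at the centre of its underside. Leave it.

How it is judged:
On the way, in this order (a step that is already met when the one before it is completed fails the run):
1. the wheel has clicked into the stop at the long mark (value of joint filter_wheel between 0.695 and 0.875 rad and value of joint start_button below 0.001 m), for 0.2 s.
2. the start button is pushed fully down, the wheel still at the mark (value of joint start_button above 0.005 m and value of joint filter_wheel between 0.695 and 0.875 rad), for 0.05 s.
3. the start button has come back up (value of joint start_button below 0.001 m), for 0.1 s.
At the end, for the whole second after the job is handed in: The filter wheel rests in the stop at the long mark (joint 0.785 within 0.09 rad), the start button has been pushed at least 5 mm down after that and is up again (under 1 mm), the gain knob is within 0.5 rad of 2, and bottle, beaker and carton stand upright within 20 mm of where they were (all of step 1 and velocity of joint filter_wheel between -0.05 and 0.05 rad/s and value of joint gain_knob between 1.5 and 2.5 rad and distance of each of bottle, beaker, carton from where it was at the start of the episode below 0.02 m and angle between each of bottle, beaker, carton's own z axis and vertical below 0.2 rad); the robot touches nothing.
It fails at once if the start button was pushed while the wheel was not in the stop at the long mark (value of joint start_button above 0.003 m and not (value of joint filter_wheel between 0.695 and 0.875 rad)).
It fails at once if the gain knob was turned (not (value of joint gain_knob between 1.5 and 2.5 rad)).
It fails at once if a bystander was lifted, pushed away or tipped (not (distance of each of bottle, beaker, carton from where it was at the start of the episode below 0.02 m and angle between each of bottle, beaker, carton's own z axis and vertical below 0.2 rad)).
It also fails if it takes over 35 s, if anything falls off the work surface, if the arm or the gripper's body presses on something with over 40 N, if the wrist force passes 120 N, or if a joint passes its speed limit or range.

## Working session

There is one attempt and no reset: what is moved stays moved. The work goes in short steps, Python scripts to look and compute and a tool call to move; the robot and the scene stay as the last step left them, time stands still between calls to the robot, and variables do not carry over. Pictures are saved under pics/ and viewed, about 8 in all and at most 12, crops included, and the job is handed in when it is done.

Besides the shell and the picture viewer there is one more tool, called after ">>>" as name([rows], argument=value, ...), one row to a line, values as JSON. send_rows: Moves the arm, as the interface text tells. Its arguments: {"type":"object","properties":{"motion":{"type":"array","items":{"type":"object","properties":{"dp":{"type":"array","items":{"type":"number"}},"rot":{"type":"array","items":{"type":"number"}},"grip":{"type":"number"}}}},"grip_force":{"type":"number"}},"required":["motion"]}

```bash
mkdir -p pics && cat > h.py <<'E'
import numpy as np, cv2
from bench import get_obs, imaging, hand_in
def grab(n,f=None):
    d=imaging.grab_frame(n)
    if f: cv2.imwrite('pics/'+f,d['img'][:,:,::-1])
    return d
def ray(d,u,v,z):
    R=np.array(d['R']);t=np.array(d['t']);c=-R.T@t
    r=R.T@np.array([(u-d['cx'])/d['fx'],(v-d['cy'])/d['fy'],1])
    return c+r*(z-c[2])/r[2]
def proj(d,X):
    p=np.array(d['R'])@np.array(X)+np.array(d['t']);return d['fx']*p[0]/p[2]+d['cx'],d['fy']*p[1]/p[2]+d['cy']
E
python3 - <<'E'
from h import *
a=grab('top');b=grab('scene')
print(get_obs())
for d in(a,b): print(-np.array(d['R']).T@d['t'])
cv2.imwrite('pics/a.png',cv2.resize(a['img'][:,:,::-1],(800,600)));cv2.imwrite('pics/b.png',b['img'][:,:,::-1])
E
```

```text
{'clock': 0.1, 'joints': array([-1.31812733,  0.47771368,  0.02235169,  1.55631801, -0.01149271,
        1.10929724, -0.08312187]), 'qvel': array([ 0.00020448, -0.00231547, -0.0007629 , -0.00333932, -0.00113055,
        0.00096849, -0.00051472]), 'tau': array([ 5.09933248e-03, -5.97757995e+01,  1.61420155e+00, -2.81951916e+01,
        1.29100299e-02,  5.01844188e-03, -3.53264042e-06]), 'tcp_pos': array([0.2380923 , 0.63101558, 0.20214027]), 'orientation': array([ 2.58311151e+00,  1.78626772e+00, -1.95691458e-03]), 'contact_force': array([ 0.20505658, -0.51834861, -0.23743452]), 'moment': array([-0.01215999,  0.03402975,  0.01175772]), 'grip_width': 0.08527096196119063}
[0.56621092 0.02945139 1.18611339]
[ 1.07900145 -0.19197503  0.69778524]
```

View pics/a.png

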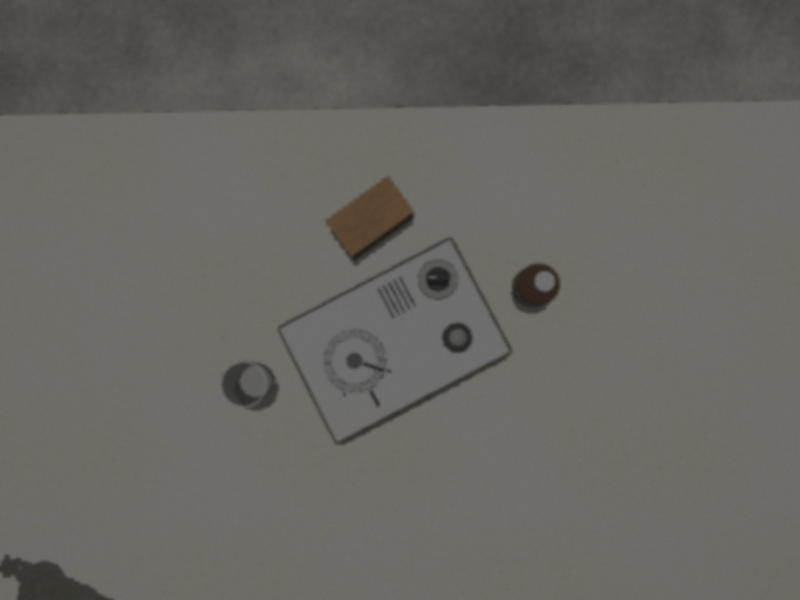

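View pics/b.png

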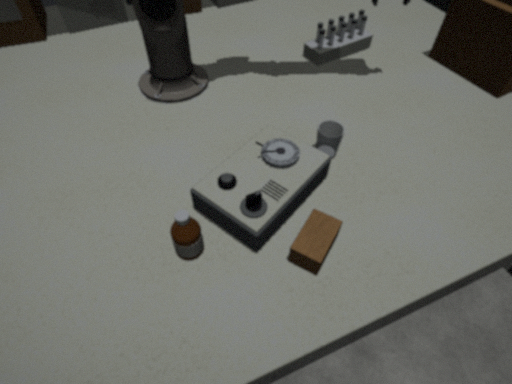

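The top view shows the white deck with corners at about (453,238), (511,352), (337,442) and (279,328) in the 800x600 picture. The wheel is at (354,361) with its line pointing to (388,372), the long mark is at (374,398), the button at (457,337) and the knob at (438,278). Next I'll measure these.

```bash
cat > m.py <<'E'
from h import *
d=grab('top');im=d['img'];s=1.5625
hsv=cv2.cvtColor(im,cv2.COLOR_RGB2HSV)
g=im.mean(2);
for p in [(400,420),(310,330),(600,500),(354,361),(420,300)]: print(p,im[int(p[1]/s),int(p[0]/s)])
r=im[:,:,2].astype(int)-im[:,:,0]
dk=((g>95)&(r>-6)).astype(np.uint8)
dk=cv2.morphologyEx(dk,cv2.MORPH_CLOSE,np.ones((5,5)))
c=max(cv2.findContours(dk,cv2.RETR_EXTERNAL,2)[0],key=cv2.contourArea)
rc=cv2.minAreaRect(c);box=cv2.boxPoints(rc);print(cv2.contourArea(c),box*s)
P=np.array([ray(d,u,v,.085) for u,v in box]);print(P.round(4),np.linalg.norm(P[0]-P[1]),np.linalg.norm(P[1]-P[2]))
ct=P.mean(0)
M=lambda u,v,z: ray(d,u/s-.18,v/s-.18,z)
W=M(354,361,.101);L=M(388,372,.101);K=M(374,398,.085);B=M(457,337,.107);G=M(438,278,.12)
for n,X in zip('WLKBG',(W,L,K,B,G)):print(n,X.round(4))
e=(W-B)[:2]; yaw=np.arctan2(e[1],e[0])-np.arctan2(150,40)
print('yaw WB',yaw,'WB dist',np.linalg.norm(e),'exp .155')
a=P[0]-P[1];b=P[1]-P[2];l=a if np.linalg.norm(a)>np.linalg.norm(b) else b
l=l if l[1]>0 else -l
yaw=np.arctan2(-l[0],l[1]);print('yaw box',yaw,ct)
R=np.array([[np.cos(yaw),-np.sin(yaw)],[np.sin(yaw),np.cos(yaw)]])
for n,q in dict(W=(0,.065),B=(-.04,-.085),G=(.05,-.1),K=(-.062,.065)).items(): print(n,ct[:2]+R@q)
print('|WL|',np.linalg.norm((L-W)[:2]),'|WK|',np.linalg.norm((K-W)[:2]))
an=lambda v:np.arctan2(v[1],v[0]); print('line',an(L-W),'mark',an(K-W))
E
python3 m.py
```

```text
(400, 420) [111 110 102]
(310, 330) [108 108 108]
(600, 500) [109 108 101]
(354, 361) [58 56 58]
(420, 300) [109 108 109]
120161.5 [[  0.     598.4374]
 [  0.     100.    ]
 [798.4374 100.    ]
 [798.4374 598.4374]]
[[ 0.1935  0.6529  0.085 ]
 [ 0.9432  0.6743  0.085 ]
 [ 0.9194 -0.5433  0.085 ]
 [ 0.1904 -0.5073  0.085 ]] 0.7500164994271754 1.217922189712507
W [0.5367 0.1276 0.101 ]
L [0.5202 0.0779 0.101 ]
K [0.4814 0.0997 0.085 ]
B [ 0.5701 -0.0235  0.107 ]
G [0.6556 0.0033 0.12  ]
yaw WB 0.478086651631344 WB dist 0.15473716983834915 exp .155
yaw box -0.01950378356031395 [0.56162454 0.06914779 0.085     ]
W [0.56289221 0.13413543]
B [ 0.51997443 -0.01505594]
G [ 0.60966478 -0.03180832]
K [0.500904   0.13534459]
|WL| 0.05241973987540986 |WK| 0.061951412326276045
line -1.8918691333100777 mark -2.6745999486314482
```

The points picked by eye agree with each other: W to B is 0.1547 against 0.1552 expected, W to mark 0.062, and the line is 0.783 rad from the mark. The deck mask failed, so I'll fix it as a cross-check.

```bash
sed -i 's/^dk=((g>95).*/b3=cv2.GaussianBlur(im,(3,3),0).astype(int);dk=((b3[:,:,2]-b3[:,:,0]>-4)\&(np.arange(384)[:,None]>80)\&(np.arange(384)[:,None]<340)\&(np.arange(512)[None]>180)\&(np.arange(512)[None]<326)\&(b3.mean(2)>85)).astype(np.uint8)/' m.py && python3 m.py | tail -n +6
```

```text
9803.0 [[268.2162  329.52066]
 [452.0713  233.21562]
 [512.6251  348.8184 ]
 [328.77002 445.12344]]
[[ 0.5841  0.257   0.085 ]
 [ 0.7253 -0.0201  0.085 ]
 [ 0.5513 -0.1069  0.085 ]
 [ 0.4125  0.1668  0.085 ]] 0.3110527134517217 0.19441732505080514
W [0.5367 0.1276 0.101 ]
L [0.5202 0.0779 0.101 ]
K [0.4814 0.0997 0.085 ]
B [ 0.5701 -0.0235  0.107 ]
G [0.6556 0.0033 0.12  ]
yaw WB 0.478086651631344 WB dist 0.15473716983834915 exp .155
yaw box 0.4712133860962524 [0.56831859 0.07419409 0.085     ]
W [0.53881068 0.13211027]
B [ 0.57126512 -0.01970116]
G [0.65826627 0.00779067]
K [0.48356756 0.10396426]
|WL| 0.05241973987540986 |WK| 0.061951412326276045
line -1.8918691333100777 mark -2.6745999486314482
```

I'll use W ≈ (0.537, 0.128) and B ≈ (0.570, -0.023). Moving above the wheel now with the fingers shut.

>>> send_rows([
  {"dp": [0.031,-0.047,0],"rot": [0,0,0],"grip": 0},
  {"dp": [0.031,-0.047,0],"rot": [0,0,0],"grip": 0},
  {"dp": [0.031,-0.047,0],"rot": [0,0,0],"grip": 0},
  {"dp": [0.031,-0.047,0],"rot": [0,0,0],"grip": 0},
  {"dp": [0.031,-0.047,0],"rot": [0,0,0],"grip": 0},
  {"dp": [0.031,-0.047,0],"rot": [0,0,0],"grip": 0},
  {"dp": [0.031,-0.047,0],"rot": [0,0,0],"grip": 0},
  {"dp": [0.031,-0.047,0],"rot": [0,0,0],"grip": 0},
  {"dp": [0.031,-0.047,0],"rot": [0,0,0],"grip": 0},
  {"dp": [0.031,-0.047,0],"rot": [0,0,0],"grip": 0},
])

```text
clock: 1.45
tcp_pos: [0.5506, 0.1498, 0.2015]
orientation: [-2.573, -1.8, 0.0]
contact_force: [0.0, 0.9, -0.8]
grip_width: -0.0002
```

```bash
python3 - <<'E'
from h import *
d=grab('wrist');print(-np.array(d['R']).T@d['t'])
for n,X in dict(W=(.537,.128,.101),B=(.570,-.0235,.107),T=get_obs()['tcp_pos']).items():print(n,np.round(proj(d,X),1))
cv2.imwrite('pics/w1.png',d['img'][:,:,::-1]);o=get_obs();print(o['clock'],o['tcp_pos'],o['orientation'],o['contact_force'],o['grip_width'])
E
```

```text
[0.48338285 0.17530002 0.37294131]
W [226.4 177.6]
B [ 78.2 271.6]
T [242.9 243.8]
1.5 [0.55487735 0.14035725 0.20185806] [ 2.57994961e+00  1.78537382e+00 -4.49847778e-04] [ 4.16308123 -6.33577324  1.03617096] -6.124947297296713e-05
```

View pics/w1.png

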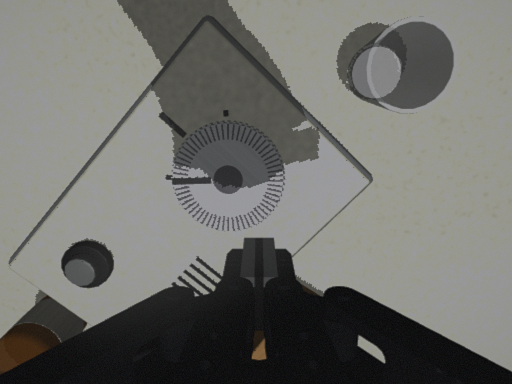

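The wrist view shows the wheel hub at (228,179) and the button at (80,271), within 2 px of my projections (226,178) and (78,272), so both positions are confirmed. Now to descend.

>>> send_rows([
  {"dp": [-0.003,0.01,-0.03],"rot": [0,0,0],"grip": 0},
  {"dp": [-0.003,0.01,-0.03],"rot": [0,0,0],"grip": 0},
  {"dp": [0,0,-0.02],"rot": [0,0,0],"grip": 0},
  {"dp": [0,0,0],"rot": [0,0,0],"grip": 0},
  {"dp": [0,0,0],"rot": [0,0,0],"grip": 0},
])

```text
clock: 2.12
tcp_pos: [0.5504, 0.1577, 0.1208]
orientation: [2.585, 1.775, 0.002]
contact_force: [0.3, 0.0, -0.3]
grip_width: -0.0001
```

>>> send_rows([
  {"dp": [-0.001,0.002,-0.008],"rot": [0,0,0],"grip": 0},
  {"dp": [0,0,-0.007],"rot": [0,0,0],"grip": 0},
  {"dp": [0,0,-0.003],"rot": [0,0,0],"grip": 0},
  {"dp": [0,0,-0.002],"rot": [0,0,0],"grip": 0},
  {"dp": [0,0,-0.002],"rot": [0,0,0],"grip": 0},
])

```text
clock: 2.75
tcp_pos: [0.5507, 0.1604, 0.0995]
orientation: [2.585, 1.775, 0.008]
contact_force: [-0.4, -0.5, -0.2]
grip_width: -0.0002
```

>>> send_rows([
  {"dp": [0,0,-0.002],"rot": [0,0,0],"grip": 0},
])

```text
clock: 2.88
tcp_pos: [0.5507, 0.1604, 0.0974]
orientation: [2.585, 1.775, 0.008]
contact_force: [0.9, 0.1, 0.2]
grip_width: 0.0001
```

>>> send_rows([
  {"dp": [0,0,-0.002],"rot": [0,0,0],"grip": 0},
])

```text
clock: 3.0
tcp_pos: [0.5508, 0.1604, 0.0953]
orientation: [2.585, 1.774, 0.008]
contact_force: [-0.4, -0.2, 0.3]
grip_width: -0.0002
```

There's still no contact 6 mm below the nominal wheel top, so I'll look.

```bash
python3 - <<'E'
from h import *
d=grab('wrist');e=grab('scene');f=grab('top')
for n,X in dict(W=(.537,.128,.101),T=get_obs()['tcp_pos']).items():print(n,[np.round(proj(q,X),1) for q in(d,e,f)])
c=lambda x,a,b,w,h:cv2.resize(x['img'][b:b+h,a:a+w,::-1],(400,300),interpolation=cv2.INTER_CUBIC)
cv2.imwrite('pics/w2.png',np.vstack([np.hstack([c(d,0,0,512,384),c(d,176,132,160,120)]),np.hstack([c(e,220,70,120,90),c(f,180,180,100,75)])]));o=get_obs();print(o['tcp_pos'],o['contact_force'])
E
```

```text
W [array([189.4, 233.4]), array([280.4, 150.5]), array([226.2, 230.7])]
T [array([256.4, 231.1]), array([294.7, 152.1]), array([212.4, 224.8])]
[0.55071302 0.16040965 0.09532485] [0.03528365 0.72805589 0.40591733]
```

View pics/w2.png

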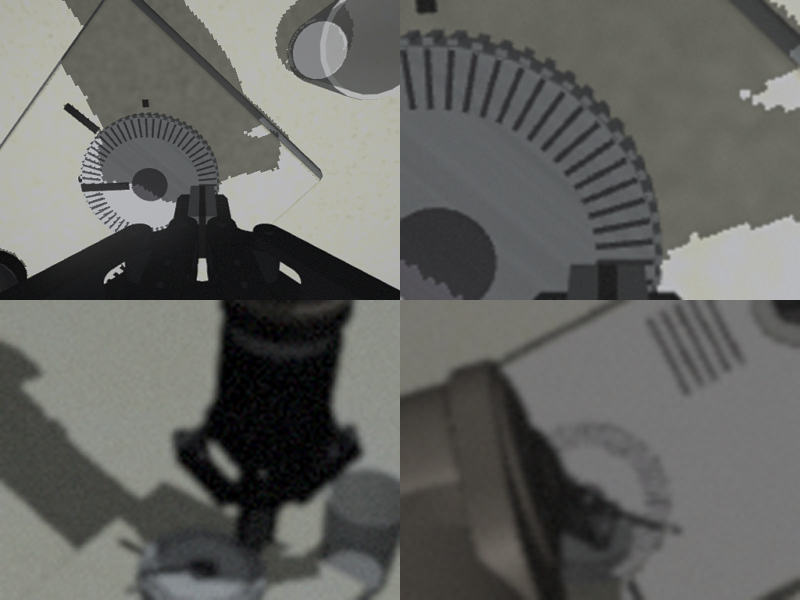

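The fingers are over the ridge band at about 35 mm radius, as planned, and the hub is at (191,235) against (189,233) projected. The tip must still be just above the wheel, so I'll keep feeling downwards.

>>> send_rows([
  {"dp": [0,0,-0.0015],"rot": [0,0,0],"grip": 0},
])

```text
clock: 3.28
tcp_pos: [0.5509, 0.1604, 0.0939]
orientation: [2.585, 1.774, 0.008]
contact_force: [-0.3, 0.7, 0.4]
grip_width: -0.0002
```

>>> send_rows([
  {"dp": [0,0,-0.0015],"rot": [0,0,0],"grip": 0},
])

```text
clock: 3.4
tcp_pos: [0.5509, 0.1604, 0.0924]
orientation: [2.585, 1.775, 0.008]
contact_force: [0.6, 0.7, 0.4]
grip_width: -0.0
```

>>> send_rows([
  {"dp": [0,0,-0.0015],"rot": [0,0,0],"grip": 0},
])

```text
clock: 3.52
tcp_pos: [0.5509, 0.1604, 0.0908]
orientation: [2.585, 1.774, 0.008]
contact_force: [-0.2, -0.3, 0.3]
grip_width: -0.0003
```

>>> send_rows([
  {"dp": [0,0,-0.0015],"rot": [0,0,0],"grip": 0},
])

```text
clock: 3.65
tcp_pos: [0.5509, 0.1605, 0.0892]
orientation: [2.585, 1.775, 0.009]
contact_force: [0.4, -0.5, -0.6]
grip_width: 0.0003
```

>>> send_rows([
  {"dp": [0,0,-0.0015],"rot": [0,0,0],"grip": 0},
])

```text
clock: 3.78
tcp_pos: [0.5509, 0.1605, 0.0876]
orientation: [2.585, 1.774, 0.008]
contact_force: [-0.2, 0.2, -0.1]
grip_width: 0.0001
```

```bash
python3 - <<'E'
from h import *
d=grab('wrist')
print([np.round(proj(d,X),1) for X in[(.537,.128,.101),get_obs()['tcp_pos']]])
# camera in tool frame
from scipy.spatial.transform import Rotation as Ro
o=get_obs();T=Ro.from_rotvec(o['orientation']).as_matrix();print(T.round(3));print(T.T@(-np.array(d['R']).T@d['t']-o['tcp_pos']),d['fx'])
cv2.imwrite('pics/w3.png',cv2.resize(d['img'][140:380,100:420,::-1],(800,600),interpolation=cv2.INTER_CUBIC))
print(o['tcp_pos'],o['contact_force'])
E
```

```text
[array([186.3, 239.6]), array([256.2, 231. ])]
[[ 0.359  0.933  0.008]
 [ 0.933 -0.359 -0.002]
 [ 0.001  0.008 -1.   ]]
[ 0.0011091  -0.07213145 -0.17149472] 340.4895415388199
[0.55074402 0.16037543 0.08737525] [-0.70743521  0.58706373 -0.96682301]
```

View pics/w3.png

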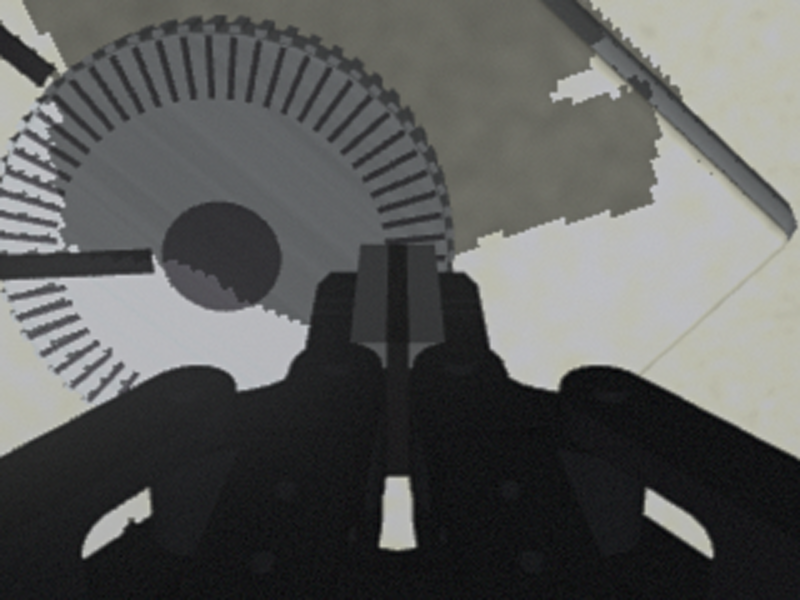

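The tip's front edge shows at row 237, while the TCP itself projects to row 231. So the visible tip may sit behind the nominal TCP along the fingers. I'll check the geometry.

```bash
python3 - <<'E'
from h import *
from scipy.spatial.transform import Rotation as Ro
d=grab('wrist');o=get_obs();T=Ro.from_rotvec(o['orientation']).as_matrix()
for y in(-.011,0,.011):
  for z in(0,-.01,-.015,-.02): print(y,z,np.round(proj(d,o['tcp_pos']+T@[0,y,z]),1))
R=np.array(d['R']);print('optical axis in tool',T.T@R[2])
for z in(.101,.091,.081):
  print(z,'hub',ray(d,188,242.8,z).round(4),'rimR',[np.round(proj(d,np.array([.537,.128,z])+.046*(T@[c,s,0])),1) for c,s in((1,0),(0,-1),(0,1),(-1,0))])
print('mark/edge corner: hub px 188,243; top rim px', 100+225/2.5,140+35/2.5)
E
```

```text
-0.011 0 [256.4 212.2]
-0.011 -0.01 [256.3 218.9]
-0.011 -0.015 [256.3 222.5]
-0.011 -0.02 [256.2 226.4]
0 0 [256.5 231.4]
0 -0.01 [256.4 239. ]
0 -0.015 [256.3 243.1]
0 -0.02 [256.2 247.4]
0.011 0 [256.5 249.8]
0.011 -0.01 [256.4 258.3]
0.011 -0.015 [256.3 262.9]
0.011 -0.02 [256.3 267.7]
optical axis in tool [6.74005667e-04 2.84270567e-01 9.58743861e-01]
0.101 hub [0.5387 0.1281 0.101 ] rimR [array([277.8, 240. ]), array([180.5, 148.9]), array([191.5, 318.1]), array([ 95. , 239.9])]
0.091 hub [0.5423 0.1243 0.091 ] rimR [array([276.8, 232. ]), array([184.9, 145.5]), array([194.8, 306.8]), array([103.6, 232. ])]
0.081 hub [0.5459 0.1205 0.081 ] rimR [array([275.8, 224.9]), array([188.9, 142.5]), array([197.8, 296.6]), array([111.4, 224.8])]
mark/edge corner: hub px 188,243; top rim px 190.0 154.0
```

The camera agrees with the wheel top being at 0.101, so the real tip seems to sit 10–30 mm behind the reported TCP. I'll descend in small steps, guarded by the force reading.

>>> send_rows([
  {"dp": [0,0,-0.0015],"rot": [0,0,0],"grip": 0},
  {"dp": [0,0,-0.0015],"rot": [0,0,0],"grip": 0},
])

```text
clock: 4.12
tcp_pos: [0.5508, 0.1604, 0.0844]
orientation: [2.585, 1.775, 0.008]
contact_force: [-0.7, 0.8, -0.1]
grip_width: -0.0001
```

>>> send_rows([
  {"dp": [0,0,-0.0015],"rot": [0,0,0],"grip": 0},
  {"dp": [0,0,-0.0015],"rot": [0,0,0],"grip": 0},
])

```text
clock: 4.38
tcp_pos: [0.5509, 0.1605, 0.0812]
orientation: [2.585, 1.775, 0.008]
contact_force: [-0.0, -0.4, -0.5]
grip_width: -0.0001
```

>>> send_rows([
  {"dp": [0,0,-0.0015],"rot": [0,0,0],"grip": 0},
])

```text
clock: 4.5
tcp_pos: [0.5508, 0.1605, 0.0795]
orientation: [2.585, 1.775, 0.008]
contact_force: [0.8, 0.9, -0.0]
grip_width: -0.0
```

The TCP is now below deck level with no contact, which confirms the offset. Continuing.

>>> send_rows([
  {"dp": [0,0,-0.0015],"rot": [0,0,0],"grip": 0},
  {"dp": [0,0,-0.0015],"rot": [0,0,0],"grip": 0},
])

```text
clock: 4.75
tcp_pos: [0.5508, 0.1604, 0.0763]
orientation: [2.585, 1.774, 0.008]
contact_force: [-0.8, -0.2, -0.5]
grip_width: 0.0
```

>>> send_rows([
  {"dp": [0,0,-0.0015],"rot": [0,0,0],"grip": 0},
  {"dp": [0,0,-0.0015],"rot": [0,0,0],"grip": 0},
])

```text
clock: 5.0
tcp_pos: [0.5508, 0.1604, 0.0731]
orientation: [2.585, 1.774, 0.008]
contact_force: [0.3, -0.6, 0.9]
grip_width: -0.0003
```

>>> send_rows([
  {"dp": [0,0,-0.0015],"rot": [0,0,0],"grip": 0},
])

```text
clock: 5.12
tcp_pos: [0.5517, 0.1603, 0.0726]
orientation: [2.585, 1.774, 0.01]
contact_force: [-2.2, -2.5, 16.2]
grip_width: -0.0
```

Contact: 16 N at TCP z ≈ 0.0728, so the tip ends about 28 mm behind the TCP. Starting the clockwise arc, turning the tool along with it.

>>> send_rows([
  {"dp": [0.0032,-0.0015,-0.001],"rot": [0,0,-0.1],"grip": 0},
  {"dp": [0.003,-0.0018,-0.001],"rot": [0,0,-0.1],"grip": 0},
])

```text
clock: 5.38
tcp_pos: [0.5586, 0.1568, 0.0728]
orientation: [2.754, 1.498, 0.011]
contact_force: [-5.0, -1.0, 8.7]
grip_width: -0.0001
```

>>> send_rows([
  {"dp": [0.0026,-0.0023,-0.001],"rot": [0,0,-0.1],"grip": 0},
  {"dp": [0.0024,-0.0025,-0.001],"rot": [0,0,-0.1],"grip": 0},
  {"dp": [0.0021,-0.0028,-0.001],"rot": [0,0,-0.1],"grip": 0},
])

```text
clock: 5.75
tcp_pos: [0.5674, 0.1486, 0.0728]
orientation: [2.952, 1.053, 0.014]
contact_force: [-2.5, -1.5, 7.3]
grip_width: -0.0002
```

```bash
python3 - <<'E'
from h import *
d=grab('wrist');o=get_obs();print(o['tcp_pos'],o['contact_force'])
v=o['tcp_pos']-[.537,.128,0];print(np.arctan2(v[1],v[0]),np.hypot(v[0],v[1]))
cv2.imwrite('pics/w4.png',d['img'][:,:,::-1])
E
```

```text
[0.5679663  0.14800865 0.07281113] [ 0.6174456  -1.28205157  6.169575  ]
0.5736587022637747 0.03686811521802265
```

View pics/w4.png

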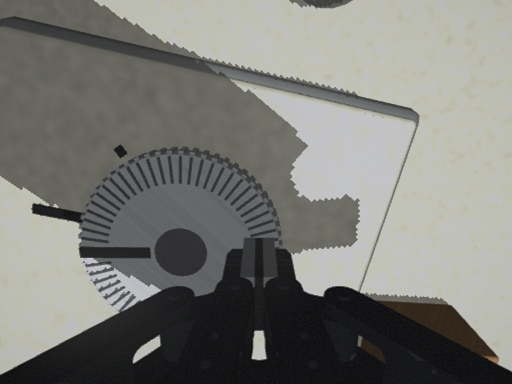

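The wheel follows the finger. The hub is at (180,252), the line end at (80,253), and the mark runs from (33,209) to (82,217). It needs to turn a little further, so I'll compute the angle.

```bash
python3 - <<'E'
from h import *
d=grab('wrist')
W=ray(d,180.5,252,.101);L=ray(d,80,253,.101);K=ray(d,57,213,.085)
an=lambda v:np.arctan2(v[1],v[0]);print(W,L-W,np.linalg.norm(L-W),np.linalg.norm((K-W)[:2]),'to go',an(L-W)-an(K-W),get_obs()['contact_force'])
E
```

```text
[0.53906282 0.12786848 0.101     ] [-0.03570525 -0.02939846  0.        ] 0.0462507710122729 0.06472694119021362 to go 0.21557153139695284 [-0.9523414  -1.92431924  6.41832684]
```

>>> send_rows([
  {"dp": [0.0018,-0.003,-0.001],"rot": [0,0,-0.1],"grip": 0},
  {"dp": [0.0015,-0.0032,-0.001],"rot": [0,0,-0.1],"grip": 0},
  {"dp": [0,0,0],"rot": [0,0,0],"grip": 0},
  {"dp": [0,0,0.01],"rot": [0,0,0],"grip": 0},
  {"dp": [0,0,0.03],"rot": [0,0,0],"grip": 0},
  {"dp": [0,0,0.03],"rot": [0,0,0],"grip": 0},
  {"dp": [0,0,0],"rot": [0,0,0],"grip": 0},
])

```text
clock: 6.72
tcp_pos: [0.572, 0.1413, 0.146]
orientation: [3.042, 0.747, 0.016]
contact_force: [-0.9, 0.4, -0.1]
grip_width: 0.0
```

```bash
python3 - <<'E'
from h import *
d=grab('wrist');o=get_obs();print(o['clock'],o['tcp_pos'],o['contact_force'])
for X in[(.538,.128,.101),(.482,.1,.085)]:print(proj(d,X))
cv2.imwrite('pics/w5.png',d['img'][:,:,::-1])
E
```

```text
6.775 [0.57099791 0.14125702 0.14464141] [-1.14100644  0.55585496 -0.42258916]
(np.float64(201.98958575748344), np.float64(199.92011742321563))
(np.float64(116.76456574327437), np.float64(191.49813864792583))
```

View pics/w5.png

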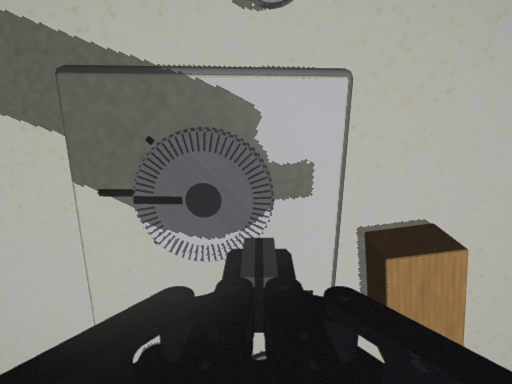

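The line end at (134,200) points at the mark, (98,192) to (133,193). I'll check the angle and move above the button.

```bash
python3 - <<'E'
from h import *
d=grab('wrist')
W=ray(d,203.5,200,.101);L=ray(d,134,200,.101);K=ray(d,115,192.5,.085)
an=lambda v:np.arctan2(v[1],v[0]);print(W,np.linalg.norm(L-W),np.linalg.norm((K-W)[:2]),'to go',an(L-W)-an(K-W))
E
```

```text
[0.53778144 0.1287372  0.101     ] 0.04586797632277973 0.06469043333535526 to go 0.00459492759783009
```

>>> send_rows([
  {"dp": [0,-0.04,0],"rot": [0,0,0],"grip": 0},
  {"dp": [0,-0.04,0],"rot": [0,0,0],"grip": 0},
  {"dp": [0,-0.04,0],"rot": [0,0,0],"grip": 0},
  {"dp": [0,-0.03,0],"rot": [0,0,0],"grip": 0},
  {"dp": [0,0,0],"rot": [0,0,0],"grip": 0},
  {"dp": [0,0,0],"rot": [0,0,0],"grip": 0},
])

```text
clock: 7.58
tcp_pos: [0.5648, -0.0111, 0.1368]
orientation: [3.04, 0.756, -0.009]
contact_force: [-0.0, -0.1, -0.2]
grip_width: -0.0001
```

```bash
python3 - <<'E'
from h import *
d=grab('wrist');o=get_obs();print(o['clock'],o['tcp_pos'],o['contact_force'])
print(proj(d,(.570,-.0235,.107)))
cv2.imwrite('pics/w6.png',d['img'][:,:,::-1])
E
```

```text
7.625 [ 0.56476707 -0.01112088  0.13681804] [-0.47422671 -0.19957068 -0.07012592]
(np.float64(255.4337715389971), np.float64(233.32432837334005))
```

View pics/w6.png

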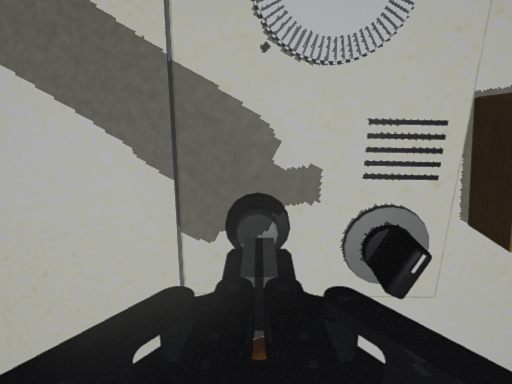

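The wheel is 0.005 rad off the mark. The button is at about (258,230) against (255,233) projected, and the knob at (400,255) stays clear. Descending over the button.

>>> send_rows([
  {"dp": [0.003,-0.006,-0.015],"rot": [0,0,0],"grip": 0},
  {"dp": [0.003,-0.006,-0.015],"rot": [0,0,0],"grip": 0},
  {"dp": [0,0,-0.01],"rot": [0,0,0],"grip": 0},
  {"dp": [0,0,0],"rot": [0,0,0],"grip": 0},
  {"dp": [0,0,0],"rot": [0,0,0],"grip": 0},
])

```text
clock: 8.25
tcp_pos: [0.5705, -0.021, 0.0923]
orientation: [3.039, 0.763, -0.013]
contact_force: [0.3, 0.6, 1.4]
grip_width: 0.0
```

>>> send_rows([
  {"dp": [0,-0.0015,-0.005],"rot": [0,0,0],"grip": 0},
  {"dp": [0,-0.001,-0.005],"rot": [0,0,0],"grip": 0},
  {"dp": [0,0,-0.002],"rot": [0,0,0],"grip": 0},
])

```text
clock: 8.62
tcp_pos: [0.5712, -0.0234, 0.0805]
orientation: [3.039, 0.763, -0.01]
contact_force: [0.0, -0.1, -0.3]
grip_width: -0.0001
```

>>> send_rows([
  {"dp": [0,0,-0.002],"rot": [0,0,0],"grip": 0},
])

```text
clock: 8.75
tcp_pos: [0.5713, -0.0234, 0.0784]
orientation: [3.039, 0.763, -0.009]
contact_force: [-0.8, 0.1, 2.0]
grip_width: 0.0001
```

>>> send_rows([
  {"dp": [0,0,-0.002],"rot": [0,0,0],"grip": 0},
])

```text
clock: 8.88
tcp_pos: [0.5713, -0.0234, 0.0765]
orientation: [3.039, 0.763, -0.009]
contact_force: [-0.9, 1.1, 2.2]
grip_width: -0.0001
```

The button is moving, with contact at TCP z ≈ 0.079. Pushing on to the bottom at about 0.073.

>>> send_rows([
  {"dp": [0,0,-0.002],"rot": [0,0,0],"grip": 0},
  {"dp": [0,0,-0.002],"rot": [0,0,0],"grip": 0},
])

```text
clock: 9.12
tcp_pos: [0.5713, -0.0234, 0.0727]
orientation: [3.039, 0.763, -0.009]
contact_force: [-3.3, -0.2, 8.5]
grip_width: -0.0
```

>>> send_rows([
  {"dp": [0,0,-0.0015],"rot": [0,0,0],"grip": 0},
  {"dp": [0,0,-0.0015],"rot": [0,0,0],"grip": 0},
])

```text
clock: 9.38
tcp_pos: [0.5714, -0.0233, 0.0725]
orientation: [3.042, 0.763, -0.008]
contact_force: [-8.0, 0.4, 21.2]
grip_width: 0.0005
```

The button is bottomed out: a hard stop at 21 N after about 6 mm of travel. Retracting.

>>> send_rows([
  {"dp": [0,0,0.003],"rot": [0,0,0],"grip": 0},
  {"dp": [0,0,0.01],"rot": [0,0,0],"grip": 0},
  {"dp": [0,0,0.03],"rot": [0,0,0],"grip": 0},
  {"dp": [0,0,0.04],"rot": [0,0,0],"grip": 0},
  {"dp": [0,0,0.04],"rot": [0,0,0],"grip": 0},
  {"dp": [-0.03,0,0.03],"rot": [0,0,0],"grip": 0},
  {"dp": [-0.03,0,0.02],"rot": [0,0,0],"grip": 0},
  {"dp": [0,0,0],"rot": [0,0,0],"grip": 0},
  {"dp": [0,0,0],"rot": [0,0,0],"grip": 0},
])

```text
clock: 10.5
tcp_pos: [0.5105, -0.0232, 0.2519]
orientation: [3.041, 0.763, -0.005]
contact_force: [1.1, 0.8, 0.6]
grip_width: -0.0002
```

```bash
python3 - <<'E'
from h import *
d=grab('wrist');e=grab('scene');o=get_obs();print(o['clock'],o['tcp_pos'],o['contact_force'])
cv2.imwrite('pics/w7.png',np.hstack([cv2.resize(q['img'][:,:,::-1],(400,300)) for q in(d,e)]))
cv2.imwrite('pics/w7.png',np.vstack([cv2.imread('pics/w7.png'),np.hstack([cv2.resize(e['img'][110:230,170:330,::-1],(400,300),interpolation=2),cv2.resize(cv2.imread('pics/b.png')[110:230,170:330],(400,300),interpolation=2)])]))
E
```

```text
10.6 [ 0.51050124 -0.0234844   0.25146381] [ 0.72673011 -0.07273389  0.40236588]
```

View pics/w7.png

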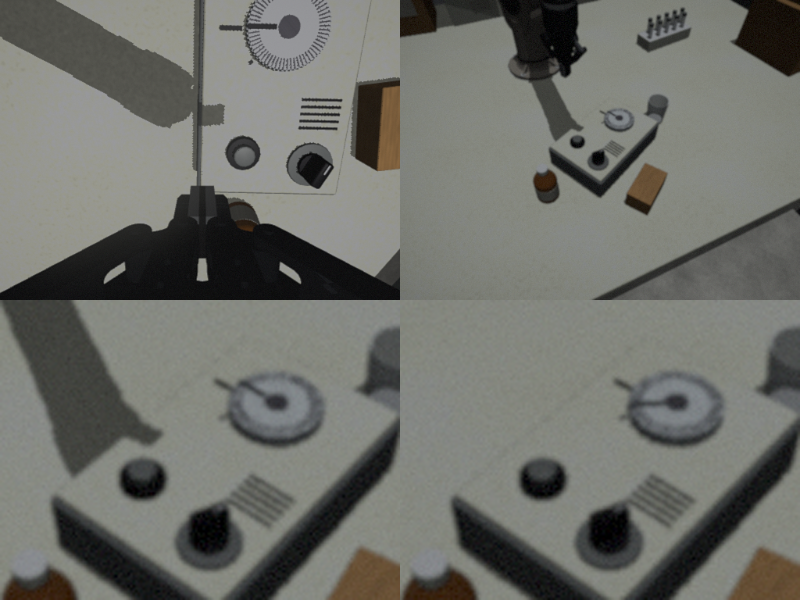

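The wheel line (hub at (288,27) in the wrist panel) is in line with the long mark. The button is back up at (243,155), the knob looks unchanged, and the bottle, beaker and carton haven't moved. Handing in.

```bash
python3 -c "
from h import *
print(hand_in())"
```

```text
the job is handed in; nothing more can be done
None
```

The filter wheel is at the long mark and the start button has been pushed and released. The job was handed in at about 10.6 s of the allowed 35 s; the hand-in gives no verdict.

- **Wheel:** I turned it clockwise by friction with the shut fingertips, pressing down with about 6–16 N on its top. After release, the line measured 0.005 rad from the long mark in the wrist picture.
- **Button:** I pushed it about 6 mm down to a hard stop at 21 N, then let it rise. In the last picture it is back up.
- **Everything else:** The last pictures show the gain knob, bottle, beaker and carton unchanged, judged by eye. The arm is well clear, with the force reading back at zero.

**Checks that disagreed:**
- **Fingertips:** With the fingers shut, the real tips sat about 28 mm behind the stated TCP. I found the wheel and the button by touch rather than by the stated height.
- **Deck outline:** My first colour mask for the deck failed. The corrected one was 11 mm too long and put the wheel about 5 mm off, so I used points picked by eye, which the wrist camera confirmed to within 2–3 pixels.

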